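# Pin the splitter's knife bar and set its skiving gap

### The job

The leather splitter has a fresh blade in. With the mallet, drive the knife bar's brass-headed pin down until its head is home on the bar (no fingers on the pin), and set the mallet back down on the bench, clear of the splitter. Then turn the red wing screw clockwise until it seats, back it off a quarter turn and finish still gripping it there, so I can tighten the lock ring; don't disturb the other things on the bench.

Things in the scene. Friction and masses are not known exactly. Their poses are not given: they have to be found in the camera images.
- splitter: Green bench leather splitter, bolted down: foot 150 (x) x 200 (y) mm, two cheeks joined by a bridge, bridge top 146 mm above the bench. Origin: centre of the foot on the bench; x to its back, y to the side where a lug sticks out (lug end at y 170, cheek's outer face at y 83 mm), z up. The steel knife bar lies over the lug, bar top 57 mm above the bench.
- pin_top (a point): Centre of the top of the pin's flat brass head (18 mm across, 5 mm thick) at x -20, y +140 mm in the splitter's frame. The pin is vertical; when home the head's underside sits on the knife bar, so its top is 62 mm above the bench. z up.
- pin (a joint): How far the pin has been driven, in m: 0 = its head stands 10 mm off the bar, 0.010 = home (a hard stop). It is a tight spring fit: about 12 N moves it, and it stays where it is left. Starts between 0 and 0.003.
- wing (a point): Centre of the red wing of the thumbscrew: a bar 52 mm long (point x), 11 mm thick (y), 24 mm tall, its centre 192 mm above the bench, on a 10 mm vertical stem; white dot at its +x end. The brass lock ring below (34 mm across) tops out at 159 mm, so 21 mm are free under the wing. Turns with the screw, in place (does not rise); at screw value 0 its x is the splitter's x.
- screw (a joint): Angle of the wing screw in rad: 0 = seated (roller on the blade, a hard stop), growing as it is backed off, counter-clockwise seen from above, up to 4.5; clockwise from above seats it. Turns against a light friction (0.08 N m) and stays where it is left. Starts between 0.7 and 2.2.
- mallet: Mallet, about 0.5 kg: round upright head 50 mm across, 80 mm long, white faces, dark band; wooden handle 24 wide (y) x 28 mm tall (z). It stands on one face, handle level 40 mm above the bench. Origin: centre of the lower face; z up along the head; the handle runs along -x, free from 25 to 185 mm from the head's axis. Centre of mass about 15 mm from that axis.
- mallet_head (a point): Centre of the mallet's head, 40 mm above its lower face; axes as the mallet's.
- mallet_grip (a point): Point on the middle of the mallet's handle, 65 mm from the head's axis, 40 mm above the lower face; axes as the mallet's.
- glue_can: Bystander: cement can, 72 mm across, 95 mm tall, origin under its centre. To be left alone.
- tack_jar: Bystander: amber jar with black lid, 60 mm across, 75 mm tall, origin under its centre. To be left alone.
- thread_spool: Bystander: blue thread spool, 60 mm across, 72 mm tall, origin under its centre. To be left alone.
- shoe_last: Bystander: yellow shoe last lying sole down, 215 mm long (x), 68 mm wide, 92 mm tall, origin under its centre. To be left alone.
- heel_stack: Bystander: stack of rubber heels, 62 x 60 mm, 32 mm tall, origin under its centre. To be left alone.
- screwdriver: Bystander: screwdriver lying on the bench along its x, 200 mm long, 26 mm thick, origin under its middle. To be left alone.
There are look-alikes about, which are no part of the job. Of the things that look like the mallet, the largest one is meant.

How it is judged:
By the outcome, as a careful person would: the job done as asked, in the order asked, and still so for the second after the job is handed in, while the arm keeps its last pose, push and grip.
It also fails if it takes over 54 s, if anything falls off the work surface, if the arm or the gripper's body presses on something with over 40 N, if the wrist force passes 120 N, or if a joint passes its speed limit or range.

### The arm

A 6-joint arm with a two-finger parallel gripper is mounted at the origin on the work surface. World frame = base frame: x ahead of the robot, y to its left, z up, the work surface at z = 0. Lengths are in mm, angles in rad, forces in N, time in s.
With the tool pointing down it reaches from about 375 to 925 mm from the base axis. Payload 5.7 kg.
Tool frame: the origin (TCP) lies at the very end of the fingers, on their centre line; the grasp point (between the pads) lies 19 mm behind it; z points along the fingers, y is the line along which they close (so a half turn about z gives the same grasp; the last joint's range is limited). The gripper opens to 85 mm and grips with 20 to 120 N. Pads are 22 mm wide; open, the fingers measure 114 mm over their backs; the gripper's body (76 mm by 85 mm) begins 54 mm behind the grasp point. The pads swing forward as they close: fully open they stand 13 mm farther back than shut.
Start: joints at [1.087, 0.359, 1.51, -0, 1.272, -0.115], TCP at [216.287, 559.624, 202.567] pointing down, gripper open.
Joint ranges: [-2.97, 2.97], [-1.01, 2.36], [0.21, 2.38], [-0.96, 4.11], [0.2, 2.71], [-2.98, 2.98]. Speed limits (rad/s): [2.39, 2.39, 3.14, 3.14, 3.14, 3.14].

### API

Orientations are given as a unit quaternion [x, y, z, w].
In Python, from plant import manip gives the robot as it stands.
- The arm moves only by the tool step_arm, never from a script. Its argument "deltas" is a list that holds one entry, the list of rows, each a list of 7 numbers: the shift along the tool's x, y, z each as a share of 30 mm, from -1 to 1, then the turn, a rotation vector about the tool's x, y, z each as a share of 4 degrees, from -1 to 1, then the opening, from 0 (shut) to 1 (fully open). In form: [[[tx, ty, tz, wx, wy, wz, claw], ...]]. A call has 1 to 12 rows; each row shifts and turns the commanded pose from where the row before left it, along the tool's axes as they then stand; what a row does not reach is not made up. A row lasts 1/8 s, in which the tool goes at most 62.5 mm and 10.7 degrees, less where a joint would pass 70% of its speed; a pose out of reach is approached as far as the arm can. A call with a number of a shift or a turn outside -1 to 1 is refused whole. A call with a gripper value outside its range is refused whole. The fingers move at their own pace and stop on an object; "newtons" is the grip in N (left out, the last holds). Time passes only in rows, so rows that do not move let the fingers close. It gives the time, the measured TCP pose, the force, the opening and the grip force at its end, in the units of the state.
- manip.get_obs(): the state, without advancing time (a new reading comes with each control period).
- manip.capture(name): name is "scene" or "top" or "wrist"; returns the picture (480x640x3 uint8, red, green, blue); there is no depth.
- manip.calibration(name): a dict with "camera_matrix" (3x3 intrinsics, pixels), "R" (3x3) and "t" (3): a world point X has camera coordinates R X + t. Camera axes: x right, y down, z forward; pixel columns grow to the right and rows downward; lengths in mm; the calibration is good to about 2 mm. A picture is of the moment at which its call begins: read the wrist's pose just before it. calibration takes no time and is no camera call; for the wrist camera it gives the pose at the moment of the call.
- manip.job_done(): hands the job in; it is judged then, once.
The state is a dict: "time_s": time; "joints": joint angles; "joint_vel": joint speeds; "joint_efforts": joint torques, N m; "position": TCP position; "orientation": TCP orientation; "contact_force": force on the tool from outside, world axes, zero at the start; "moment": the same for the moment, N m; "finger_gap": finger opening in mm; "finger_force": force on a finger pad.
Only numpy, scipy, OpenCV 4.12 (cv2) and the standard library are available. Lean on these libraries where they do the work, as an engineer would, in place of code of your own. Each camera call takes 0.05 s, during which the arm holds its last target. There are 200 camera calls.

## Working session

There is one attempt and no reset: what is moved stays moved. The work goes in short steps, Python scripts to look and compute and a tool call to move; the robot and the scene stay as the last step left them, time stands still between calls to the robot, and variables do not carry over. Pictures are saved under pics/ and viewed, at most 10 in all, crops included, and the job is handed in when it is done.

Besides the shell and the picture viewer there is one more tool, called after "Call:" as name([rows], argument=value, ...), one row to a line, values as JSON. step_arm: Moves the arm, as the interface text tells. Shift numbers are shares of 30 mm and turn numbers shares of 4 degrees, none past 1 either way. Its arguments: {"type":"object","properties":{"deltas":{"type":"array"},"newtons":{"type":"number"}},"required":["deltas"]}

```bash
ls; mkdir -p pics; cat > h.py <<'E'
import numpy as np, cv2
from plant import manip
def snap(n,f):
    c=manip.calibration(n); im=manip.capture(n); cv2.imwrite('pics/'+f+'.png',im[:,:,::-1]); np.savez('pics/'+f,im=im,K=c["camera_matrix"],R=c["R"],t=c["t"]); return im
def load(f): return np.load('pics/'+f+'.npz')
def ray(d,u,v):
    K,R,t=[np.array(d[k],float) for k in('K','R','t')]
    return -R.T@t, R.T@np.linalg.solve(K,[u,v,1])
def onz(d,u,v,z):
    o,r=ray(d,u,v); return o+r*(z-o[2])/r[2]
def proj(d,X):
    p=d['K']@(d['R']@np.array(X,float)+np.ravel(d['t'])); return p[:2]/p[2]
E
python3 - <<'E'
from h import *
for n in('scene','top','wrist'):
    snap(n,n+'0'); d=load(n+'0'); print(n,(-d['R'].T@d['t'].ravel()).round())
print(manip.get_obs())
a=[cv2.imread(f'pics/{n}0.png') for n in('scene','top')]
E
```

```text
pics
scene [ 868. -625. 1042.]
top [ 271.   -7. 1253.]
wrist [138. 590. 373.]
{'time_s': 0.15, 'joints': array([ 1.08692198e+00,  3.59369487e-01,  1.51120135e+00, -2.55413700e-06,
        1.27247309e+00, -1.15106997e-01]), 'joint_vel': array([ 0.0006176 , -0.00096788, -0.00346843,  0.00017463,  0.00078923,
        0.0001629 ]), 'joint_efforts': array([ 3.96527560e-05, -5.28030252e+01, -2.78929031e+01,  1.30802266e-05,
        8.26687727e-03, -2.29427008e-05]), 'position': array([216.02646974, 559.15441841, 201.92221269]), 'orientation': array([ 1.83340273e-01,  9.83049245e-01, -6.93692085e-04, -2.12919802e-04]), 'contact_force': array([ 0.99537285, -0.19282896, -0.26435101]), 'moment': array([-0.02353848, -0.02679977,  0.01943462]), 'finger_force': 0.0, 'finger_gap': 85.71426306814574}
```

View pics/top0.png

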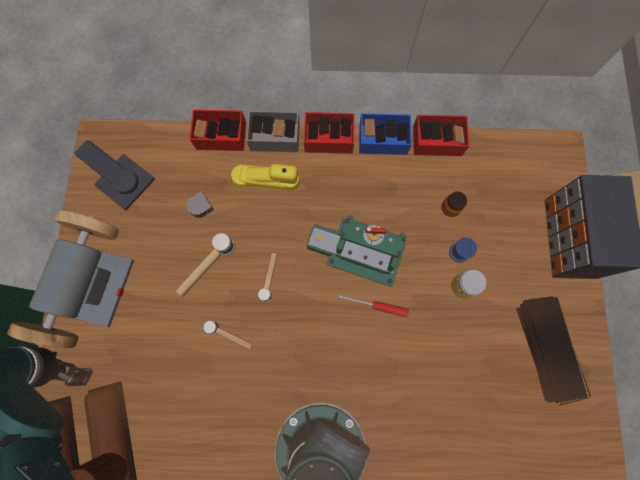

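View pics/scene0.png

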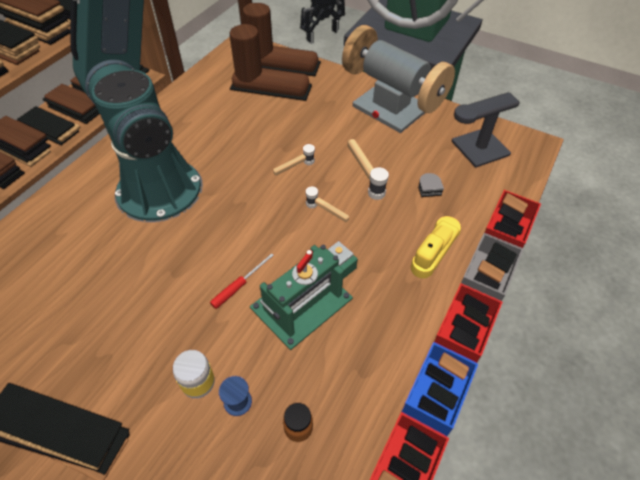

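Top view shows the splitter at about (360,250), with the lug to the left and the brass pin at (319,237). The red wing is at (375,231). Mallet candidates, by head pixel: (222,243) with the largest head and handle, (265,294) small and (210,327) small. I choose (222,243) and will check it in a crop.

```bash
python3 - <<'E'
from h import *
T=load('top0');S=load('scene0')
def tri(a,b):
    o1,r1=ray(T,*a);o2,r2=ray(S,*b)
    A=np.c_[r1,-r2];s=np.linalg.lstsq(A,o2-o1,rcond=None)[0]
    p,q=o1+s[0]*r1,o2+s[1]*r2; return ((p+q)/2).round(1),np.linalg.norm(p-q).round(1)
def blobs(d,f,box,amin=4):
    x0,y0,x1,y1=box; hsv=cv2.cvtColor(d['im'],cv2.COLOR_RGB2HSV).astype(int)[y0:y1,x0:x1]
    m=f(hsv[...,0],hsv[...,1],hsv[...,2]).astype(np.uint8)
    n,l,st,c=cv2.connectedComponentsWithStats(m)
    return [( (c[i]+[x0,y0]).round(1),st[i,4],st[i,2:4]) for i in range(1,n) if st[i,4]>=amin]
white=lambda h,s,v:(s<50)&(v>165)
wood=lambda h,s,v:(h>10)&(h<25)&(s>60)&(v>185)
red=lambda h,s,v:((h<6)|(h>174))&(s>150)&(v>90)
brass=lambda h,s,v:(h>14)&(h<28)&(s>90)&(v>140)
for nm,d,boxes in(('top',T,dict(mal=(160,220,290,360),spl=(300,205,415,290))),('scene',S,dict(mal=(260,130,400,230),spl=(250,230,365,345)))):
    for b in boxes:
        for fn,f in(('white',white),('red',red),('brass',brass),('wood',wood)):
            if (b=='mal')==(fn in('red','brass')): continue
            if b=='spl' and fn=='wood': continue
            print(nm,b,fn,[(tuple(x[0]),x[1]) for x in blobs(d,f,boxes[b])])
a=cv2.resize(cv2.imread('pics/top0.png')[210:355,165:295],None,fx=4,fy=4,interpolation=2)[:300]
b=cv2.resize(cv2.imread('pics/top0.png')[205:290,300:415],None,fx=5,fy=5,interpolation=2)
c=cv2.resize(cv2.imread('pics/scene0.png')[235:310,270:365],None,fx=4,fy=4,interpolation=2)
out=np.zeros((600,800,3),np.uint8)
a=cv2.resize(a,(400,230)); 
b=cv2.resize(cv2.imread('pics/top0.png')[210:285,300:415],(460,300),interpolation=2)
out[:300,:460]=b; out[300:600,:380]=c[:300]; m=cv2.resize(cv2.imread('pics/top0.png')[225:350,165:285],(336,350),interpolation=2); out[:350,462:798]=m
cv2.imwrite('pics/crop1.png',out)
E
```

```text
top mal white [((np.float64(220.3), np.float64(241.4)), np.int32(226)), ((np.float64(263.6), np.float64(293.9)), np.int32(107)), ((np.float64(209.0), np.float64(326.6)), np.int32(109))]
top mal wood [((np.float64(191.8), np.float64(276.5)), np.int32(4)), ((np.float64(266.5), np.float64(281.5)), np.int32(4))]
top spl red [((np.float64(377.5), np.float64(230.3)), np.int32(69))]
top spl brass [((np.float64(373.5), np.float64(236.4)), np.int32(58)), ((np.float64(318.8), np.float64(237.0)), np.int32(23))]
scene mal white [((np.float64(308.2), np.float64(148.2)), np.int32(77)), ((np.float64(378.9), np.float64(174.1)), np.int32(192)), ((np.float64(311.5), np.float64(191.1)), np.int32(92))]
scene mal wood [((np.float64(265.6), np.float64(140.2)), np.int32(66)), ((np.float64(323.8), np.float64(138.9)), np.int32(247)), ((np.float64(362.4), np.float64(149.6)), np.int32(434)), ((np.float64(289.0), np.float64(160.8)), np.int32(230)), ((np.float64(340.7), np.float64(189.4)), np.int32(805)), ((np.float64(270.9), np.float64(202.1)), np.int32(335)), ((np.float64(387.5), np.float64(171.8)), np.int32(1
[... 338 characters left out ...]
 ((np.float64(331.4), np.float64(220.0)), np.int32(10))]
scene spl red [((np.float64(303.4), np.float64(261.9)), np.int32(119))]
scene spl brass [((np.float64(312.6), np.float64(245.0)), np.int32(8)), ((np.float64(338.5), np.float64(249.7)), np.int32(30)), ((np.float64(355.5), np.float64(255.5)), np.int32(4)), ((np.float64(305.8), np.float64(272.9)), np.int32(111)), ((np.float64(289.0), np.float64(268.6)), np.int32(7)), ((np.float64(275.5), np.float64(278.5)), np.int32(10)), ((np.float64(261.3), np.float64(282.9)), np.int32(9)), ((np.float64(345.5), np.float64(289.5)), np.int32(4)), ((np.float64(255.0), np.float64(300.3)), np.int32(11)), ((np.float64(270.5), np.float64(330.5)), np.int32(4))]
```

View pics/crop1.png

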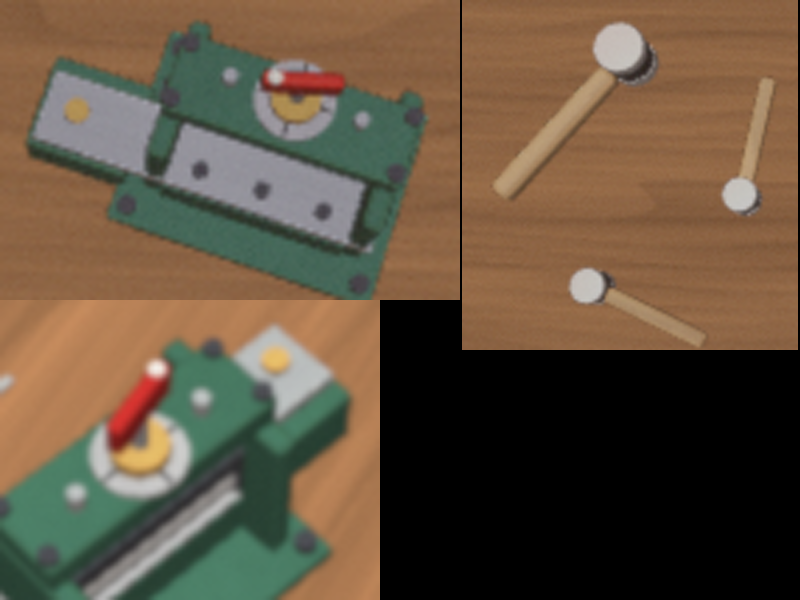

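```bash
python3 - <<'E'
from h import *
T=load('top0');S=load('scene0')
def tri(a,b):
    o1,r1=ray(T,*a);o2,r2=ray(S,*b)
    s=np.linalg.lstsq(np.c_[r1,-r2],o2-o1,rcond=None)[0]
    p,q=o1+s[0]*r1,o2+s[1]*r2; return ((p+q)/2).round(1),np.linalg.norm(p-q).round(1)
ct=lambda x,y:(300+x/4+.0,210+y/4)
cm=lambda x,y:(165+(x-462)*120/336,225+y*125/350)
cs=lambda x,y:(270+x/4,235+(y-300)/4)
print('pin',tri((318.8,237),(338.5,249.7)),onz(T,318.8,237,68),onz(S,338.5,249.7,68))
print('dot',tri(ct(275,76),cs(156,368)))
print('wing other end',onz(T,*ct(342,83),204), 'dot', onz(T,*ct(275,76),192))
print('wing c via dial', onz(T,*ct(296,99),148))
for a,b,z in((ct(172,97),ct(396,173),146),(ct(190,42),ct(414,117),120),(ct(127,205),ct(358,284),12)):
    p,q=onz(T,*a,z),onz(T,*b,z); print('ydir',np.degrees(np.arctan2(*(p-q)[:2])),p,q)
print('head',onz(T,*cm(620,50),80),onz(T,220.3,241.4,80),onz(S,378.9,174.1,80))
h=onz(T,*cm(620,50),80);e=onz(T,*cm(503,188),50);print('end',e,'dir',np.degrees(np.arctan2(*(h-e)[1::-1])),np.hypot(*(h-e)[:2]))
for n,p,q in(('s1',(738,193),(768,82)),('s2',(588,286),(703,340))): print(n,onz(T,*cm(*p),50),onz(T,*cm(*q),30))
print(onz(T,200,205,32))
E
```

```text
pin (array([563.5,  19.4,  69.1]), np.float64(3.3)) [562.47212151  18.36352999  68.        ] [564.23998396  21.42388765  68.        ]
dot (array([ 554.8, -106.9,  204.9]), np.float64(5.0))
wing other end [ 549.68881347 -150.2848991   204.        ] dot [ 556.27566897 -109.71229881  192.        ]
wing c via dial [ 552.88021127 -127.74734559  148.        ]
ydir 17.773013800197905 [552.49969108 -46.6298749  146.        ] [ 505.63389054 -192.83630903  146.        ]
ydir 17.700378008167505 [597.85239993 -59.05523285 120.        ] [ 549.75820352 -209.75083364  120.        ]
ydir 17.586718785278045 [504.89941077 -20.19797619  12.        ] [ 452.03375958 -186.98575527   12.        ]
head [535.36537534 287.35928171  80.        ] [539.41910282 290.84584357  80.        ] [543.54821785 291.50312778  80.        ]
end [399.30754756 398.55495123  50.        ] dir -39.258019982817586 175.71627534116845
s1 [400.91032146 166.13620188  50.        ] [517.22029716 145.30018274  30.        ]
s2 [307.12970885 305.8608783   50.        ] [259.51430433 194.27438066  30.        ]
[658.79612125 372.45650662  32.        ]
```

```bash
cat >> h.py <<'E'
from scipy.spatial.transform import Rotation as Ro
def go(p,xdeg=None):
    """tool-frame shift shares (30mm) and z-turn shares (4deg) to TCP p with tool x at world heading xdeg"""
    o=manip.get_obs(); R=Ro.from_quat(o['orientation']).as_matrix()
    s=R.T@(np.array(p)-o['position'])/30
    h=np.degrees(np.arctan2(R[1,0],R[0,0])); tilt=np.degrees(np.arccos(-R[2,2]))
    out=['shift',s.round(2),'head',h.round(2),'tilt',tilt.round(2),'R',(Ro.from_quat([1,0,0,0]).inv()*Ro.from_matrix(R)).as_rotvec(True).round(2)]
    if xdeg is not None:
        out+=['wz',(((h-xdeg+180)%360-180)/4).round(2)]
    print(*out, 't',o['time_s'],'pos',o['position'].round(1),'F',o['contact_force'].round(1),'M',o['moment'].round(2),'gap',o['finger_gap'].round(1),o['finger_force'],'j',o['joints'].round(2))
E
python3 -c "
from h import *
go([502,322.5,150],141)"
```

```text
Traceback (most recent call last):
  File "h.py", line 22, in go
    print(*out, 't',o['time_s'],'pos',o['position'].round(1),'F',o['contact_force'].round(1),'M',o['moment'].round(2),'gap',o['finger_gap'].round(1),o['finger_force'],'j',o['joints'].round(2))
                                                                                                                            ^^^^^^^^^^^^^^^^^^^^^
AttributeError: 'float' object has no attribute 'round'
```

```bash
sed -i "s/o\['finger_gap'\].round(1)/round(o['finger_gap'],1)/" h.py
python3 -c "
from h import *
go([502,322.5,150],141)"
```

```text
shift [-11.74  -3.92   1.73] head 158.87 tilt 0.08 R [ 3.0000e-02 -1.1000e-01 -1.5887e+02] wz 4.47 t 0.15 pos [216.  559.2 201.9] F [ 1.  -0.2 -0.3] M [-0.02 -0.03  0.02] gap 85.7 0.0 j [ 1.09  0.36  1.51 -0.    1.27 -0.12]
```

Call:
step_arm([
  [[-0.98,-0.33,0.14,0,0,0,1],[-0.98,-0.33,0.14,0,0,0,1],[-0.98,-0.33,0.14,0,0,0,1],[-0.98,-0.33,0.14,0,0,0,1],[-0.98,-0.33,0.14,0,0,0,1],[-0.98,-0.33,0.14,0,0,0,1],[-0.98,-0.33,0.14,0,0,0,1],[-0.98,-0.33,0.14,0,0,0,1],[-0.98,-0.33,0.14,0,0,0,1],[-0.98,-0.33,0.14,0,0,0,1],[-0.98,-0.33,0.14,0,0,0,1],[-0.98,-0.33,0.14,0,0,0,1]],
])

```text
time_s: 1.65
position: [503.1, 320.8, 151.7]
orientation: [0.183, 0.983, -0.0, -0.0]
contact_force: [1.2, 0.9, 0.2]
finger_gap: 85.0
finger_force: 0.0
```

Call:
step_arm([
  [[0,0,0,0,0,0.9,1],[0,0,0,0,0,0.9,1],[0,0,0,0,0,0.9,1],[0,0,0,0,0,0.9,1],[0,0,0,0,0,0.87,1],[0,0,0,0,0,0,1]],
])

```text
time_s: 2.4
position: [502.3, 321.5, 151.9]
orientation: [0.334, 0.943, -0.0, -0.0]
contact_force: [-0.6, -0.1, 0.1]
finger_gap: 85.2
finger_force: 0.0
```

```bash
python3 - <<'E'
from h import *
go([502,322.5,150],141)
snap('wrist','w1');d=load('w1')
print(proj(d,[541,291,80]),proj(d,[502,322.5,54]),proj(d,[397,408,54]))
E
```

```text
shift [0.03 0.02 0.06] head 141.02 tilt 0.04 R [ 3.0000e-02 -4.0000e-02 -1.4102e+02] wz 0.0 t 2.4 pos [502.3 321.5 151.9] F [-0.6 -0.1  0.1] M [ 0.06 -0.   -0.02] gap 85.2 0.0 j [ 0.45  0.4   1.58 -0.    1.16 -0.44]
[319.08715449 303.93265635] [319.03076857 232.3848365 ] [319.62345817  40.56589662]
```

View pics/w1.png

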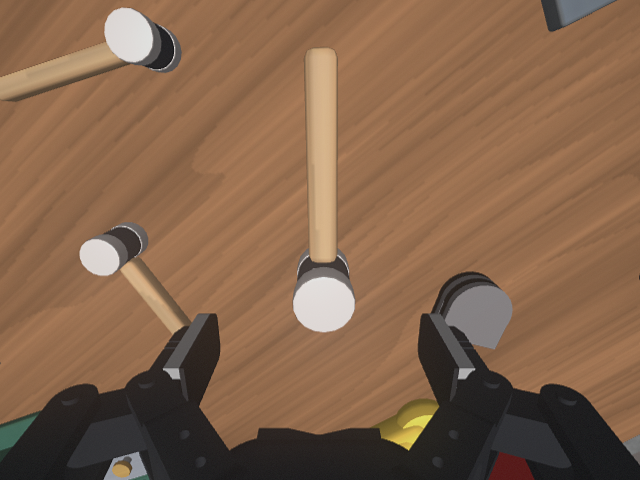

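The wrist view shows the big mallet with its head top at (324,302), its handle vertical from (323,255) to (321,50), and nothing near the grasp.

```bash
python3 - <<'E'
from h import *
d=load('w1'); T=load('top0')
h=onz(d,323.8,302.5,80);e=onz(d,321,50,50);m=onz(d,322.5,245,54);print(h,e,m)
a=np.degrees(np.arctan2(*(e-h)[1::-1]));print(a,np.hypot(*(e-h)[:2]))
p=h[:2]+50*np.array([np.cos(np.radians(a)),np.sin(np.radians(a))]);go([*p,21],a)
E
```

```text
[542.32791824 294.63048417  80.        ] [401.46142606 405.62119795  50.        ] [512.08500377 317.9548413   54.        ]
141.7649219022103 179.33852670931128
shift [0.07 0.12 4.36] head 141.06 tilt 0.03 R [ 3.0000e-02 -3.0000e-02 -1.4106e+02] wz -0.18 t 2.45 pos [502.4 321.5 151.9] F [-0.7 -0.7  0.2] M [ 0.05 -0.02  0.05] gap 85.0 0.0 j [ 0.45  0.4   1.58 -0.    1.16 -0.44]
```

Call:
step_arm([
  [[0.07,0.12,0.7,0,0,-0.18,1],[0,0,0.8,0,0,0,1],[0,0,0.8,0,0,0,1],[0,0,0.8,0,0,0,1],[0,0,0.7,0,0,0,1],[0,0,0.55,0,0,0,1],[0,0,0,0,0,0,1],[0,0,0,0,0,0,0],[0,0,0,0,0,0,0],[0,0,0,0,0,0,0],[0,0,0,0,0,0,0]],
], newtons=110)

```text
time_s: 3.82
position: [503.0, 326.2, 22.5]
orientation: [0.328, 0.945, 0.0, -0.0]
contact_force: [-1.5, 0.9, 5.0]
finger_gap: 18.5
finger_force: 107.9
```

```bash
python3 - <<'E'
from h import *
go([502,325,21])
E
```

```text
shift [ 0.   -0.05  0.05] head 141.69 tilt 0.04 R [ 3.0000e-02  5.0000e-02 -1.4169e+02] t 3.825 pos [503.  326.2  22.5] F [-1.5  0.9  5. ] M [ 0.06  0.3  -0.08] gap 18.5 107.89207817986608 j [ 0.46  0.57  1.68  0.    0.89 -0.44]
```

Call:
step_arm([
  [[0,0,-0.3,0,0,0,0],[0,0,-0.7,0,0,0,0],[0,0,-1,0,0,0,0],[0,0,-1,0,0,0,0],[0,0,-0.8,0,0,0,0],[0,0,-0.4,0,0,0,0],[0,0,0,0,0,0,0]],
])

```text
time_s: 4.7
position: [503.4, 325.8, 148.1]
orientation: [0.328, 0.945, 0.0, 0.0]
contact_force: [-0.7, 0.4, -5.5]
finger_gap: 18.1
finger_force: 108.4
```

```bash
python3 - <<'E'
from h import *
go([502,325,145])
snap('wrist','w2');d=load('w2')
z=manip.get_obs()['position'][2]
print(proj(d,[542,294,z+58]),proj(d,[401,405,z+28]))
E
```

```text
shift [ 0.02 -0.05  0.1 ] head 141.71 tilt 0.05 R [-5.0000e-02  5.0000e-02 -1.4171e+02] t 4.7 pos [503.4 325.8 148.1] F [-0.7  0.4 -5.5] M [ 0.1   0.13 -0.01] gap 18.1 108.3921192213893 j [ 0.46  0.41  1.58 -0.    1.16 -0.44]
[315.37559852 451.76197137] [313.57026633 -16.69243131]
```

View pics/w2.png

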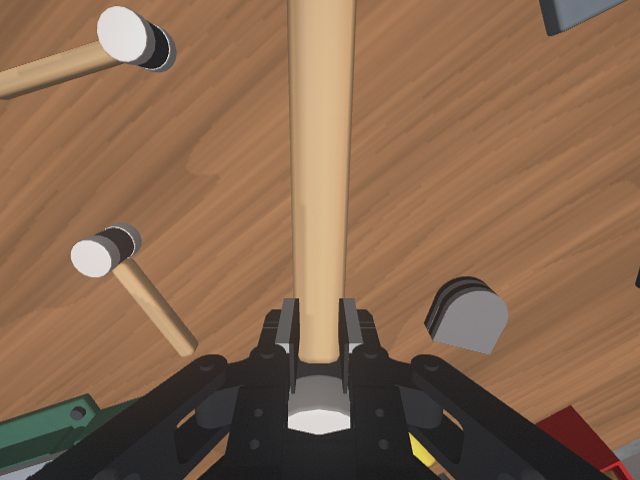

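```bash
python3 - <<'E'
from h import *
go([524.2,50.5,120])
E
```

```text
shift [-6.24 -6.75  0.91] head 141.71 tilt 0.04 R [ 4.0000e-02 -4.0000e-02 -1.4171e+02] t 4.75 pos [502.8 325.5 147.2] F [ 0.4 -0.3 -4.9] M [0.11 0.15 0.  ] gap 18.1 108.30175425857306 j [ 0.46  0.41  1.58 -0.    1.15 -0.44]
```

Call:
step_arm([
  [[-0.3,-0.35,0,0,0,0,0],[-0.6,-0.65,0,0,0,0,0],[-0.65,-0.7,0,0,0,0,0],[-0.65,-0.7,0,0,0,0,0],[-0.65,-0.7,0,0,0,0,0],[-0.65,-0.7,0,0,0,0,0],[-0.65,-0.7,0,0,0,0,0],[-0.65,-0.7,0,0,0,0,0],[-0.65,-0.7,0.3,0,0,0,0],[-0.5,-0.55,0.3,0,0,0,0],[-0.29,-0.3,0.3,0,0,0,0],[0,0,0,0,0,0,0]],
])

```text
time_s: 6.25
position: [523.4, 50.0, 119.5]
orientation: [0.329, 0.944, -0.0, -0.001]
contact_force: [0.7, 0.6, -4.1]
finger_gap: 18.1
finger_force: 108.4
```

```bash
python3 - <<'E'
from h import *
go([524.2,50.5,95])
snap('wrist','w3');snap('scene','s3');snap('top','t3')
S=load('s3')['im'][:,:,::-1];T=load('t3')['im'][:,:,::-1]
out=np.hstack([cv2.resize(S[200:320,260:400],(400,343),interpolation=2),cv2.resize(T[190:300,250:378],(400,343),interpolation=2)])
cv2.imwrite('pics/c3.png',out)
E
```

```text
shift [-0.01  0.03  0.82] head 141.62 tilt 0.16 R [ 2.0000e-01 -7.0000e-02 -1.4162e+02] t 6.25 pos [523.4  50.  119.5] F [ 0.7  0.6 -4.1] M [0.1  0.14 0.01] gap 18.1 108.35936911404133 j [-0.04  0.35  1.76 -0.    1.03 -0.94]
```

View pics/c3.png

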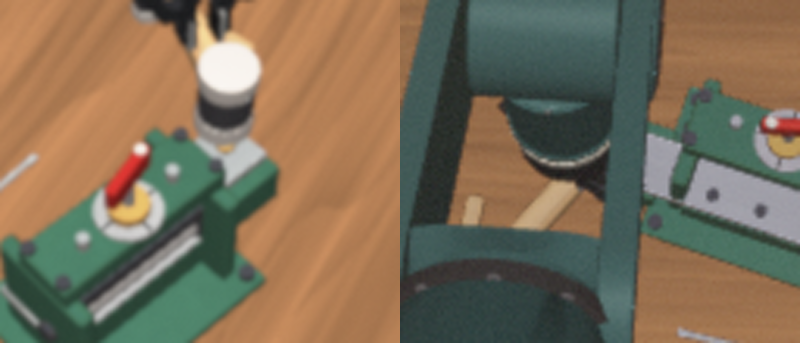

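The scene crop shows the mallet head upright over the pin: head top at about (340,224), with the brass pin visible below the lower face.

```bash
python3 - <<'E'
from h import *
S=load('s3')
print(onz(S,260+228*.35,200+69*.35,177),proj(S,[563.4,19.5,177]))
E
```

```text
[567.32493271  13.12471119 177.        ] [339.59091901 221.5683668 ]
```

Call:
step_arm([
  [[0,0.03,0.3,0,0,0,0],[0,0,0.3,0,0,0,0],[0,0,0.2,0,0,0,0],[0,0,0,0,0,0,0]],
])

```text
time_s: 6.9
position: [524.7, 51.7, 96.0]
orientation: [0.328, 0.945, -0.0, -0.001]
contact_force: [0.1, 0.4, -4.9]
finger_gap: 17.8
finger_force: 108.7
```

Call:
step_arm([
  [[0.1,0,0,0,0,0,0],[0,0,0.12,0,0,0,0],[0,0,0.12,0,0,0,0],[0,0,0,0,0,0,0]],
])

```text
time_s: 7.4
position: [522.2, 54.1, 89.9]
orientation: [0.328, 0.945, 0.0, -0.001]
contact_force: [-3.5, 2.8, 6.6]
finger_gap: 18.0
finger_force: 111.3
```

Call:
step_arm([
  [[0,0,0.12,0,0,0,0],[0,0,0,0,0,0,0]],
])

```text
time_s: 7.65
position: [522.1, 54.1, 86.5]
orientation: [0.328, 0.945, 0.0, -0.001]
contact_force: [-4.8, 3.6, 6.5]
finger_gap: 18.3
finger_force: 111.4
```

Call:
step_arm([
  [[0,0,0.1,0,0,0,0],[0,0,0,0,0,0,0]],
])

```text
time_s: 7.9
position: [522.0, 54.2, 83.5]
orientation: [0.328, 0.945, 0.0, -0.001]
contact_force: [-5.3, 5.3, 7.1]
finger_gap: 18.1
finger_force: 111.6
```

Call:
step_arm([
  [[0,0,0.1,0,0,0,0],[0,0,0,0,0,0,0]],
])

```text
time_s: 8.15
position: [520.1, 55.5, 81.0]
orientation: [0.328, 0.945, 0.001, -0.002]
contact_force: [-10.6, 9.4, 16.5]
finger_gap: 18.4
finger_force: 113.0
```

```bash
python3 - <<'E'
from h import *
go([522,54,80])
snap('wrist','w4');snap('scene','s4')
S=load('s4')['im'][:,:,::-1];W=load('w4')['im'][:,:,::-1]
out=np.hstack([cv2.resize(S[210:270,305:375],(400,343),interpolation=2),cv2.resize(W,(400,300),interpolation=2)[:300].copy() if 0 else cv2.resize(W,(400,343))])
cv2.imwrite('pics/c4.png',out)
E
```

```text
shift [-0.08 -0.    0.03] head 141.67 tilt 0.29 R [ 3.6000e-01  1.2000e-01 -1.4167e+02] t 8.15 pos [520.1  55.5  81. ] F [-10.6   9.4  16.5] M [1.35 1.62 0.08] gap 18.4 112.98378612846136 j [-0.03  0.4   1.81  0.    0.94 -0.93]
```

View pics/c4.png

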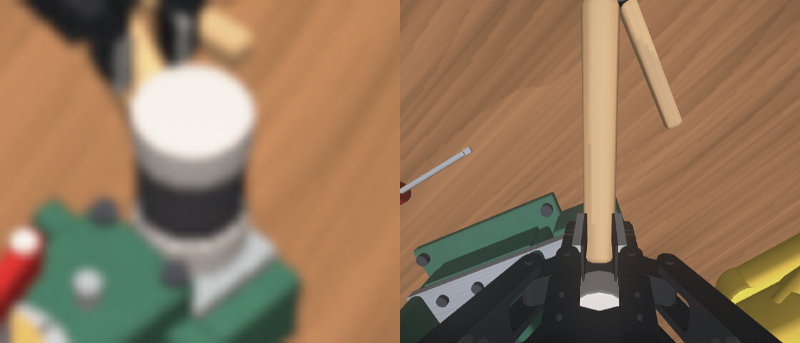

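Call:
step_arm([
  [[0,0,0.06,0,0,0,0],[0,0,0,0,0,0,0]],
])

```text
time_s: 8.5
position: [519.1, 56.2, 79.4]
orientation: [0.328, 0.945, 0.001, -0.003]
contact_force: [-14.3, 12.6, 22.0]
finger_gap: 18.3
finger_force: 113.2
```

Call:
step_arm([
  [[0,0,-0.3,0,0,0,0],[0,0,-0.6,0,0,0,0],[0,0,-0.9,0,0,0,0],[0.4,0.4,-0.4,0,0,0,0],[0.7,0.7,0,0,0,0,0],[0.7,0.7,0,0,0,0,0],[0.4,0.4,0,0,0,0,0],[0,0,0,0,0,0,0]],
])

```text
time_s: 9.5
position: [511.5, 147.2, 143.7]
orientation: [0.327, 0.945, -0.0, -0.0]
contact_force: [-0.8, -0.3, -4.9]
finger_gap: 17.7
finger_force: 108.5
```

```bash
python3 - <<'E'
from h import *
go([502.8,325.5,60])
snap('scene','s5');snap('wrist','w5');S=load('s5')['im'][:,:,::-1];W=load('w5')['im'][:,:,::-1]
out=np.hstack([cv2.resize(S[170:270,290:400],(400,363),interpolation=2),cv2.resize(W,(400,363))])
cv2.imwrite('pics/c5.png',out)
E
```

```text
shift [3.9  4.49 2.79] head 141.83 tilt 0.03 R [ 3.0000e-02 -3.0000e-02 -1.4183e+02] t 9.5 pos [511.5 147.2 143.7] F [-0.8 -0.3 -4.9] M [ 0.07  0.21 -0.02] gap 17.7 108.47631348297 j [ 0.15  0.33  1.73 -0.    1.09 -0.75]
```

View pics/c5.png

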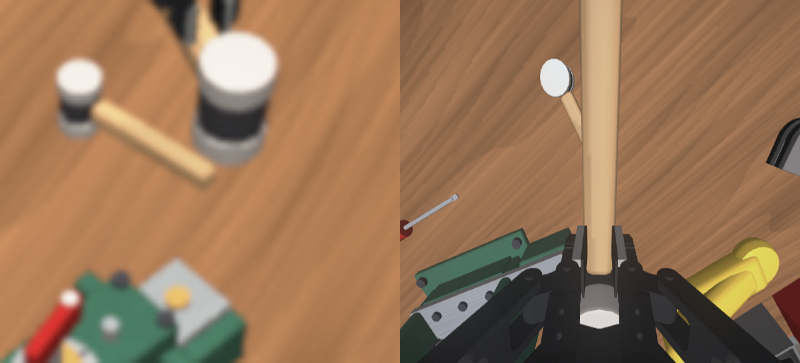

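```bash
python3 - <<'E'
from h import *
S0=load('scene0');S=load('s5')
for d in(S0,S):
    b=cv2.cvtColor(d['im'],cv2.COLOR_RGB2HSV).astype(int)[238:262,328:350]
    m=((b[...,0]>14)&(b[...,0]<28)&(b[...,1]>90)&(b[...,2]>150)).astype(np.uint8)
    n,l,s,c=cv2.connectedComponentsWithStats(m);i=1+s[1:,4].argmax();print(c[i]+[328,238],s[i])
for z in(60,62,65,69,72):print(z,proj(S,[563.4,19.5,z]))
w=load('w5');i=w['im'];print([ (r,np.where((i[r,:,0].astype(int)-i[r,:,2]>50)&(i[r,:,0]>180))[0][[0,-1]]) for r in(5,100,200,280)])
i=load('w2')['im'];print([ (r,np.where((i[r,:,0].astype(int)-i[r,:,2]>50)&(i[r,:,0]>180))[0][[0,-1]]) for r in(5,100,200,280)])
E
```

```text
[338.5        249.66666667] [ 8  9  6  6 30]
[338.5        251.66666667] [ 8 11  6  6 30]
60 [337.70067734 252.05233268]
62 [337.73055018 251.5705727 ]
65 [337.77550679 250.84555647]
69 [337.83572563 249.87440612]
72 [337.88109863 249.14267472]
[(5, array([298, 351])), (100, array([293, 348])), (200, array([295, 344])), (280, array([296, 341]))]
[(5, array([298, 352])), (100, array([298, 348])), (200, array([295, 344])), (280, array([119, 341]))]
```

Call:
step_arm([
  [[0.3,0.35,0,0,0,0,0],[0.6,0.7,0,0,0,0,0],[0.7,0.8,0,0,0,0,0],[0.7,0.8,0,0,0,0,0],[0.7,0.8,0.3,0,0,0,0],[0.6,0.7,0.7,0,0,0,0],[0.3,0.35,0.8,0,0,0,0],[0,0,0.8,0,0,0,0],[0,0,0.7,0,0,0,0],[0,0,0.4,0,0,0,0],[0,0,0.1,0,0,0,0],[0,0,0,0,0,0,0]],
])

```text
time_s: 11.1
position: [504.2, 324.7, 30.5]
orientation: [0.328, 0.945, 0.0, 0.0]
contact_force: [-0.2, 0.7, -4.8]
finger_gap: 18.2
finger_force: 108.6
```

Call:
step_arm([
  [[0,0,0.12,0,0,0,0],[0,0,0,0,0,0,0]],
])

```text
time_s: 11.35
position: [503.9, 324.5, 26.8]
orientation: [0.328, 0.945, 0.0, 0.0]
contact_force: [-0.0, -0.2, -3.9]
finger_gap: 18.0
finger_force: 108.6
```

Call:
step_arm([
  [[0,0,0.07,0,0,0,0],[0,0,0,0,0,0,0]],
])

```text
time_s: 11.6
position: [503.8, 324.7, 24.6]
orientation: [0.328, 0.945, 0.0, 0.0]
contact_force: [-0.8, 0.6, -2.8]
finger_gap: 17.7
finger_force: 109.5
```

Call:
step_arm([
  [[0,0,0.1,0,0,0,0],[0,0,0,0,0,0,0]],
])

```text
time_s: 11.85
position: [503.6, 325.3, 22.5]
orientation: [0.328, 0.945, 0.001, -0.0]
contact_force: [-5.5, 1.8, 9.1]
finger_gap: 18.1
finger_force: 112.4
```

Contact; release slowly and rise.

Call:
step_arm([
  [[0,0,-0.03,0,0,0,0.35],[0,0,0,0,0,0,0.5],[0,0,0,0,0,0,0.7],[0,0,0,0,0,0,0.7],[0,0,-0.3,0,0,0,0.7],[0,0,-0.7,0,0,0,0.8],[0,0,-1,0,0,0,0.8],[0,0,-1,0,0,0,0.8],[0,0,-1,0,0,0,0.8],[0,0,-1,0,0,0,0.8],[0,0,-1,0,0,0,0.8],[0,0,-1,0,0,0,0.8]],
], newtons=30)

```text
time_s: 13.35
position: [503.6, 324.4, 234.0]
orientation: [0.328, 0.945, 0.0, 0.0]
contact_force: [-0.5, -0.7, -0.6]
finger_gap: 68.5
finger_force: 0.0
```

```bash
python3 - <<'E'
from h import *
snap('wrist','w6');d=load('w6')
i=d['im'];print(proj(d,[542,294,80]))
b=cv2.cvtColor(i,cv2.COLOR_RGB2HSV).astype(int); m=((b[...,1]<50)&(b[...,2]>165)).astype(np.uint8)
n,l,s,c=cv2.connectedComponentsWithStats(m)
for k in range(1,n):
    if s[k,4]>200: print(c[k],s[k],onz(d,*c[k],80))
go([553.5,-127.5,250],-7)
E
```

```text
[318.22108144 263.43682277]
[173.21385281  55.17748918] [ 155   35   37   41 1155] [322.35744852 315.15325801  80.        ]
[141.76060192 227.33515732] [127 213  31  30 731] [407.22257261 183.92821471  80.        ]
[318.50769231 265.31656805] [ 295  243   48   45 1690] [543.76818254 292.96686401  80.        ]
[ 43.83737864 421.73058252] [ 17 407  54  31 412] [499.13707953 -87.3693903   80.        ]
shift [-10.61 -10.87  -0.43] head 141.71 tilt 0.41 R [  -0.39    0.38 -141.71] wz 37.18 t 13.4 pos [505.8 325.6 238.3] F [0.3 1.  2.4] M [ 0.06 -0.09 -0.02] gap 67.9 0.0 j [ 0.46  0.33  1.47 -0.    1.34 -0.45]
```

Call:
step_arm([
  [[-0.9,-0.9,-0.04,0,0,0,0.8],[-0.97,-0.99,-0.04,0,0,0,0.8],[-0.97,-0.99,-0.04,0,0,0,0.8],[-0.97,-0.99,-0.04,0,0,0,0.8],[-0.97,-0.99,-0.04,0,0,0,0.8],[-0.97,-0.99,-0.04,0,0,0,0.8],[-0.97,-0.99,-0.04,0,0,0,0.8],[-0.97,-0.99,-0.04,0,0,0,0.8],[-0.97,-0.99,-0.04,0,0,0,0.8],[-0.97,-0.99,-0.04,0,0,0,0.8],[-0.97,-0.99,-0.04,0,0,0,0.8],[0,0,0,0,0,1,0.8]],
])

```text
time_s: 14.9
position: [553.0, -129.9, 245.9]
orientation: [0.363, 0.932, -0.001, 0.001]
contact_force: [-1.1, 0.4, -0.1]
finger_gap: 68.5
finger_force: 0.0
```

Call:
step_arm([
  [[0,0,0,0,0,1,0.8],[0,0,0,0,0,1,0.8],[0,0,0,0,0,1,0.8],[0,0,0,0,0,1,0.8],[0,0,0,0,0,1,0.8],[0,0,0,0,0,1,0.8],[0,0,0,0,0,1,0.8],[0,0,0,0,0,1,0.8],[0,0,0,0,0,1,0.8],[0,0,0,0,0,1,0.8],[0,0,0,0,0,1,0.8],[0,0,0,0,0,1,0.8]],
])

```text
time_s: 16.4
position: [552.4, -126.8, 245.8]
orientation: [0.71, 0.705, -0.0, 0.0]
contact_force: [-0.4, -0.1, 0.1]
finger_gap: 68.1
finger_force: 0.0
```

Call:
step_arm([
  [[0,0,0,0,0,1,0.8],[0,0,0,0,0,0.6,0.8],[0,0,0,0,0,0,0.8]],
])

```text
time_s: 16.77
position: [552.4, -126.8, 245.7]
orientation: [0.747, 0.665, -0.0, 0.0]
contact_force: [-0.2, -0.4, 0.4]
finger_gap: 68.5
finger_force: 0.0
```

```bash
python3 - <<'E'
from h import *
go([553.5,-127.5,250],83)
snap('wrist','w7');d=load('w7')
b=cv2.cvtColor(d['im'],cv2.COLOR_RGB2HSV).astype(int)
m=(((b[...,0]<6)|(b[...,0]>174))&(b[...,1]>150)&(b[...,2]>80)).astype(np.uint8)
n,l,s,c=cv2.connectedComponentsWithStats(m)
for k in range(1,n):
    if s[k,4]>150: print(c[k],s[k])
E
```

```text
shift [-0.02  0.04 -0.14] head 83.33 tilt 0.02 R [-2.000e-02 -0.000e+00 -8.333e+01] wz 0.08 t 16.775 pos [ 552.4 -126.8  245.7] F [-0.2 -0.4  0.4] M [ 0.01 -0.02  0.02] gap 68.5 0.0 j [-0.35  0.27  1.52 -0.    1.34 -0.23]
[603.93473962  96.61502966] [ 583   51   53   68 1517]
[183.59398034 262.02272727] [ 173  223   23   79 1628]
[325.34289277 260.92394015] [316 232  19  57 802]
[589.4460599  335.69889503] [ 552  273   88  135 6878]
```

View pics/w7.png

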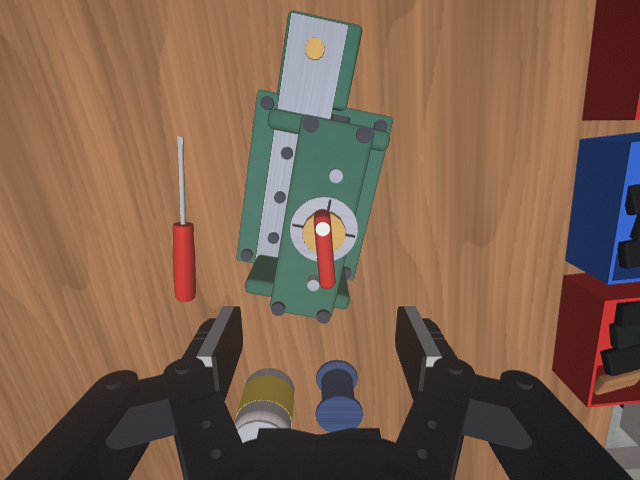

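The wrist view shows the wing from (322,211) to (328,287) with its white dot at (323,229), and the brass pin head at (315,48).

```bash
python3 - <<'E'
from h import *
d=load('w7')
a=onz(d,322.3,211,204);b=onz(d,328.2,287,204);print(a,b,np.linalg.norm(a-b),np.degrees(np.arctan2(*(a-b)[1::-1])))
dot=onz(d,323,229,204);print('dot',dot)
p=onz(d,314.5,48,62);print('pin',p)
th=np.radians(-17.7);R=np.array([[np.cos(th),-np.sin(th)],[np.sin(th),np.cos(th)]])
print('pin->wing in splitter',R.T@((a+b)[:2]/2-p[:2]))
print('dial c',onz(d,324,230,147),'ydir',[np.degrees(np.arctan2(*(onz(d,*u,146)-onz(d,*v,146))[:2])) for u,v in(((310,124),(278,308)),((364,135),(322,316)))])
i=d['im'];b=cv2.cvtColor(i,cv2.COLOR_RGB2HSV).astype(int)
m=((b[...,0]<6)|(b[...,0]>174))&(b[...,1]>150)&(b[...,2]>80)
for r in range(212,290,8): q=np.where(m[r,300:345])[0]+300; print(r,q[0] if len(q) else '',q[-1] if len(q) else '')
go([553,-127,176],83)
E
```

```text
[558.8377662  -94.78628806 204.        ] [ 556.85759515 -147.04269648  204.        ] 52.29391263770522 87.8299085208646
dot [ 557.95799361 -106.41319197  204.        ]
pin [566.32052008  19.90343843  62.        ]
pin->wing in splitter [  34.74155876 -136.72784175]
dial c [ 557.41332693 -124.42296213  147.        ] ydir [np.float64(17.551973313963295), np.float64(18.031476704869792)]
212  
220 315 329
228  
236 316 331
244 317 331
252 317 332
260 318 332
268 319 333
276 319 334
284 320 334
shift [-0.01  0.02  2.32] head 83.36 tilt 0.01 R [-2.000e-02  0.000e+00 -8.336e+01] wz 0.09 t 16.825 pos [ 552.5 -126.8  245.7] F [-0.7  0.  -0.4] M [ 0.03 -0.04  0.04] gap 67.8 0.0 j [-0.35  0.27  1.52 -0.    1.34 -0.23]
```

```bash
python3 - <<'E'
from h import *
go([556.5,-124,175],87.8)
E
```

```text
shift [0.11 0.12 2.36] head 83.36 tilt 0.01 R [-2.000e-02  0.000e+00 -8.336e+01] wz -1.11 t 16.825 pos [ 552.5 -126.8  245.7] F [-0.7  0.  -0.4] M [ 0.03 -0.04  0.04] gap 67.8 0.0 j [-0.35  0.27  1.52 -0.    1.34 -0.23]
```

Call:
step_arm([
  [[0.11,0.12,0.2,0,0,-0.6,0.7],[0,0,0.4,0,0,-0.51,0.7],[0,0,0.6,0,0,0,0.6],[0,0,0.6,0,0,0,0.6],[0,0,0.4,0,0,0,0.6],[0,0,0.16,0,0,0,0.6],[0,0,0,0,0,0,0.4],[0,0,0,0,0,0,0.3],[0,0,0,0,0,0,0.3]],
], newtons=30)

```text
time_s: 17.95
position: [557.0, -124.1, 175.3]
orientation: [0.721, 0.693, 0.0, 0.001]
contact_force: [-0.7, -0.1, -0.1]
finger_gap: 25.5
finger_force: 0.0
```

```bash
python3 - <<'E'
from h import *
go([556.5,-124,175],87.8)
snap('wrist','w8');d=load('w8');cv2.imwrite('pics/c8.png',cv2.resize(d['im'][200:440,180:460,::-1],(560,480)))
E
```

```text
shift [ 0.   -0.02  0.01] head 87.76 tilt 0.07 R [-7.000e-02  3.000e-02 -8.776e+01] wz -0.01 t 17.95 pos [ 557.  -124.1  175.3] F [-0.7 -0.1 -0.1] M [ 0.01  0.01 -0.02] gap 25.5 0.0 j [-0.34  0.34  1.61 -0.    1.19 -0.3 ]
```

View pics/c8.png

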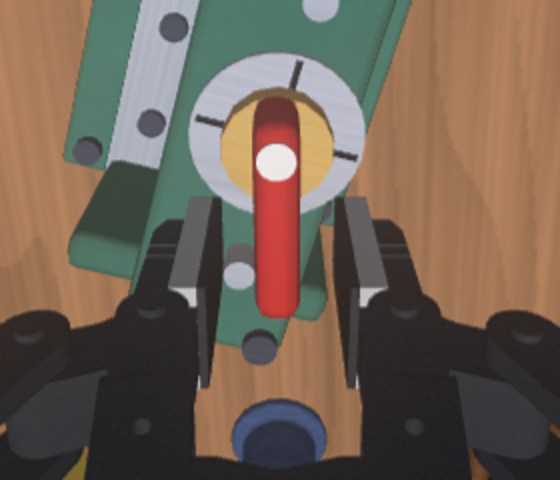

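The crop shows the wing aligned and centred between the pads: wing column 276, pad columns 213 and 340.

```bash
python3 - <<'E'
from h import *
d=load('w8')
for dy in(-26,0,18,26):
  q=proj(d,[557,-124+dy,204]); print(dy,((q-[180,200])*2).round())
print(onz(d,180+277/2,200+162/2,204))
E
```

```text
-26 [280. 326.]
0 [276. 232.]
18 [273. 161.]
26 [271. 128.]
[ 557.9262148  -106.26205274  204.        ]
```

Call:
step_arm([
  [[0,0,0,0,0,0,0.1],[0,0,0,0,0,0,0],[0,0,0,0,0,0,0],[0,0,0,0,0,0,0]],
], newtons=40)

```text
time_s: 18.5
position: [557.2, -124.2, 175.3]
orientation: [0.721, 0.693, 0.0, 0.001]
contact_force: [0.9, -0.3, 5.6]
finger_gap: -0.2
finger_force: 2.8
```

Call:
step_arm([
  [[0,0,0,0,0,0,0],[0,0,0,0,0,0,0]],
])

```text
time_s: 18.75
position: [557.2, -124.2, 175.4]
orientation: [0.721, 0.693, 0.0, 0.001]
contact_force: [1.5, -1.4, 5.7]
finger_gap: -0.2
finger_force: 2.8
```

```bash
python3 - <<'E'
from h import *
go([556.5,-124,175],87.8)
snap('wrist','w9');d=load('w9');cv2.imwrite('pics/c9.png',cv2.resize(d['im'][200:440,180:460,::-1],(560,480)))
E
```

```text
shift [ 0.01 -0.02  0.01] head 87.75 tilt 0.09 R [-9.000e-02  4.000e-02 -8.775e+01] wz -0.01 t 18.75 pos [ 557.2 -124.2  175.4] F [ 1.5 -1.4  5.7] M [-0.02 -0.1   0.03] gap -0.2 2.7664850279688835 j [-0.34  0.34  1.61 -0.    1.19 -0.3 ]
```

View pics/c9.png

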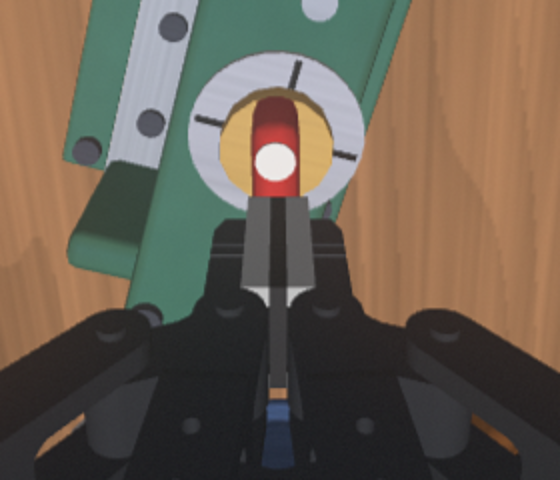

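```bash
python3 - <<'E'
from h import *
d=load('w9')
print(-d['R'].T@d['t'].ravel(), d['R'].round(2).tolist())
for y in(-113,-124,-135):
  for z in(175,185,195,205,215,225): print(y,z,((proj(d,[557,y,z])-[180,200])*2).round(),((proj(d,[562.5,y,z])-[180,200])*2).round()[0])
E
```

```text
[560.65119341 -39.52690156 346.12114363] [[1.0, -0.04, 0.0], [-0.04, -0.94, 0.33], [-0.01, -0.33, -0.94]]
-113 175 [274. 138.] 294.0
-113 185 [273. 154.] 295.0
-113 195 [273. 171.] 296.0
-113 205 [273. 191.] 298.0
-113 215 [273. 213.] 299.0
-113 225 [273. 239.] 301.0
-124 175 [275. 176.] 296.0
-124 185 [275. 193.] 297.0
-124 195 [275. 213.] 298.0
-124 205 [275. 234.] 299.0
-124 215 [275. 258.] 301.0
-124 225 [275. 286.] 302.0
-135 175 [277. 212.] 297.0
-135 185 [277. 231.] 298.0
-135 195 [277. 252.] 299.0
-135 205 [277. 275.] 301.0
-135 215 [277. 302.] 302.0
-135 225 [277. 331.] 304.0
```

Image check: the fingertip front edge (crop row 197) ray-casts to z ≈ 207, above the wing's top, and the gap reads about 0 with an upward force. So the fingers seem to have shut on top of the wing, short of what the TCP reading says. I'll open, go a bit lower and close again, going by the gap reading.

Call:
step_arm([
  [[0,0,0,0,0,0,0.4],[0,0,0,0,0,0,0.5],[0,0,0,0,0,0,0.5],[0,0,0.25,0,0,0,0.5],[0,0,0.2,0,0,0,0.5],[0,0,0,0,0,0,0.5]],
])

```text
time_s: 19.55
position: [555.8, -123.7, 160.2]
orientation: [0.721, 0.693, -0.0, -0.001]
contact_force: [-0.1, 0.1, 0.3]
finger_gap: 42.8
finger_force: 0.0
```

```bash
python3 - <<'E'
from h import *
go([556.5,-124,175],87.8)
snap('wrist','w10');d=load('w10'); i=d['im'].astype(int)
for n in('w9','w10'):
    i=load(n)['im'].astype(int); g=i.sum(2)//3; sat=i.max(2)-i.min(2)
    # print vertical profile at columns across the fingers
    for c in ([305,330] if n=='w9' else [275,285,292,345,352,360]): print(n,c,[(r,int(g[r,c]),int(sat[r,c])) for r in range(270,350,6)])
E
```

```text
shift [-0.01  0.02 -0.49] head 87.75 tilt 0.11 R [ 1.100e-01 -6.000e-02 -8.775e+01] wz -0.01 t 19.55 pos [ 555.8 -123.7  160.2] F [-0.1  0.1  0.3] M [-0.01 -0.01  0.02] gap 42.8 0.0 j [-0.34  0.36  1.63 -0.    1.16 -0.3 ]
w9 305 [(270, 119, 82), (276, 117, 80), (282, 141, 91), (288, 162, 100), (294, 169, 105), (300, 95, 2), (306, 96, 1), (312, 95, 3), (318, 94, 0), (324, 93, 2), (330, 94, 1), (336, 94, 1), (342, 89, 0), (348, 42, 0)]
w9 330 [(270, 166, 104), (276, 167, 105), (282, 166, 105), (288, 164, 103), (294, 162, 102), (300, 96, 2), (306, 96, 3), (312, 96, 3), (318, 94, 3), (324, 94, 3), (330, 93, 2), (336, 93, 2), (342, 88, 3), (348, 40, 1)]
w10 275 [(270, 196, 15), (276, 193, 14), (282, 192, 15), (288, 188, 14), (294, 104, 41), (300, 106, 40), (306, 105, 39), (312, 104, 40), (318, 105, 39), (324, 104, 40), (330, 104, 41), (336, 103, 41), (342, 105, 41), (348, 103, 41)]
w10 285 [(270, 63, 0), (276, 192, 14), (282, 192, 14), (288, 190, 13), (294, 185, 13), (300, 188, 12), (306, 173, 15), (312, 104, 39), (318, 105, 38), (324, 104, 39), (330, 103, 38), (336, 103, 40), (342, 104, 
[... 252 characters left out ...]
)]
w10 345 [(270, 134, 86), (276, 167, 103), (282, 168, 105), (288, 166, 106), (294, 166, 105), (300, 167, 110), (306, 189, 12), (312, 189, 12), (318, 87, 24), (324, 122, 74), (330, 119, 75), (336, 114, 71), (342, 114, 70), (348, 81, 27)]
w10 352 [(270, 193, 14), (276, 192, 14), (282, 190, 14), (288, 54, 6), (294, 193, 13), (300, 192, 11), (306, 190, 10), (312, 89, 33), (318, 125, 77), (324, 125, 74), (330, 123, 75), (336, 122, 75), (342, 121, 75), (348, 120, 75)]
w10 360 [(270, 195, 14), (276, 197, 13), (282, 192, 14), (288, 116, 5), (294, 192, 13), (300, 196, 17), (306, 115, 70), (312, 115, 70), (318, 114, 71), (324, 115, 70), (330, 115, 70), (336, 115, 71), (342, 114, 71), (348, 114, 70)]
```

Call:
step_arm([
  [[0,0,0,0,0,0,0.3],[0,0,0,0,0,0,0.1],[0,0,0,0,0,0,0],[0,0,0,0,0,0,0]],
], newtons=30)

```text
time_s: 20.1
position: [556.7, -124.0, 161.5]
orientation: [0.721, 0.693, 0.0, 0.0]
contact_force: [-0.3, -0.1, 2.8]
finger_gap: 10.1
finger_force: 31.2
```

```bash
python3 - <<'E'
from h import *
go([556.5,-124,175],87.8)
E
```

```text
shift [-0.   -0.01 -0.45] head 87.75 tilt 0.03 R [-3.000e-02  1.000e-02 -8.775e+01] wz -0.01 t 20.1 pos [ 556.7 -124.   161.5] F [-0.3 -0.1  2.8] M [0.04 0.01 0.07] gap 10.1 31.18434190750122 j [-0.34  0.36  1.63 -0.    1.16 -0.3 ]
```

Call:
step_arm([
  [[0,0,0,0,0,0,0.3],[0,0,0,0,0,0,0.35],[0,0,0.2,0,0,0,0.35],[0,0,0.2,0,0,0,0.35],[0,0,0,0,0,0,0.35]],
])

```text
time_s: 20.72
position: [555.8, -123.8, 148.3]
orientation: [0.721, 0.693, -0.0, -0.001]
contact_force: [0.1, 1.2, -0.1]
finger_gap: 29.8
finger_force: 0.0
```

Call:
step_arm([
  [[0,0,0,0,0,0,0.15],[0,0,0,0,0,0,0],[0,0,0,0,0,0,0],[0,0,0,0,0,0,0]],
], newtons=40)

```text
time_s: 21.22
position: [556.7, -124.0, 149.3]
orientation: [0.721, 0.693, 0.0, 0.0]
contact_force: [0.9, 0.3, -1.9]
finger_gap: 10.4
finger_force: 42.3
```

```bash
python3 - <<'E'
from h import *
go([556.5,-124,149],87.8)
E
```

```text
shift [-0.   -0.01  0.01] head 87.75 tilt 0.02 R [-2.000e-02  1.000e-02 -8.775e+01] wz -0.01 t 21.225 pos [ 556.7 -124.   149.3] F [ 0.9  0.3 -1.9] M [-0.09 -0.08 -0.  ] gap 10.4 42.27632403373718 j [-0.34  0.37  1.64 -0.    1.13 -0.3 ]
```

Call:
step_arm([
  [[0,0,0,0,0,0.4,0],[0,0,0,0,0,0.8,0],[0,0,0,0,0,0.9,0],[0,0,0,0,0,0.9,0],[0,0,0,0,0,0.9,0],[0,0,0,0,0,0.9,0],[0,0,0,0,0,0.9,0],[0,0,0,0,0,0.9,0],[0,0,0,0,0,0.9,0],[0,0,0,0,0,0.9,0],[0,0,0,0,0,0.6,0],[0,0,0,0,0,0,0]],
])

```text
time_s: 22.72
position: [556.8, -124.0, 149.3]
orientation: [0.9, 0.436, 0.0, 0.0]
contact_force: [1.6, 0.3, -1.3]
finger_gap: 10.3
finger_force: 42.2
```

```bash
python3 - <<'E'
from h import *
go([556.5,-124,149],-17.7)
snap('wrist','w11');d=load('w11')
b=cv2.cvtColor(d['im'],cv2.COLOR_RGB2HSV).astype(int)
m=((b[...,1]<50)&(b[...,2]>200)).astype(np.uint8); n,l,s,c=cv2.connectedComponentsWithStats(m)
for k in range(1,n):
    if s[k,4]>100 and 280<c[k][0]<360: print(c[k],s[k],onz(d,*c[k],204))
E
```

```text
shift [-0.01 -0.01  0.01] head 51.71 tilt 0.03 R [-2.000e-02  2.000e-02 -5.171e+01] wz 17.35 t 22.725 pos [ 556.8 -124.   149.3] F [ 1.6  0.3 -1.3] M [ 0.02 -0.2  -0.08] gap 10.3 42.23264157772064 j [-0.34  0.37  1.64  0.    1.13  0.33]
[283.95283019 213.05660377] [276 207  20  16 106] [582.11624162 -73.14432641 204.        ]
[309.34795322 262.95087719] [ 269  242   95   65 1710] [577.42636303 -92.73304739 204.        ]
[359.26315789 282.62631579] [350 269  18  25 190] [ 586.83124585 -110.01546153  204.        ]
[318.63358779 310.7480916 ] [307 301  24  21 393] [ 568.0507185  -109.93917584  204.        ]
```

Call:
step_arm([
  [[0,0,0,0,0,0.6,0],[0,0,0,0,0,1,0],[0,0,0,0,0,1,0],[0,0,0,0,0,1,0],[0,0,0,0,0,1,0],[0,0,0,0,0,1,0],[0,0,0,0,0,1,0],[0,0,0,0,0,1,0],[0,0,0,0,0,1,0],[0,0,0,0,0,1,0],[0,0,0,0,0,1,0],[0,0,0,0,0,1,0]],
])

```text
time_s: 24.28
position: [556.9, -124.2, 149.3]
orientation: [0.999, 0.046, 0.0, 0.0]
contact_force: [0.8, -0.7, -2.1]
finger_gap: 10.5
finger_force: 42.2
```

Call:
step_arm([
  [[0,0,0,0,0,1,0],[0,0,0,0,0,1,0],[0,0,0,0,0,0.8,0],[0,0,0,0,0,0.5,0],[0,0,0,0,0,0,0]],
])

```text
time_s: 24.9
position: [556.9, -124.2, 149.3]
orientation: [0.998, -0.068, 0.0, 0.0]
contact_force: [3.5, -0.8, -2.6]
finger_gap: 10.0
finger_force: 42.1
```

```bash
python3 - <<'E'
from h import *
go([556.5,-124,149],-17.7)
E
```

```text
shift [-0.01 -0.01  0.01] head -7.84 tilt 0.05 R [-0.03  0.04  7.84] wz 2.47 t 24.9 pos [ 556.9 -124.2  149.3] F [ 3.5 -0.8 -2.6] M [-0.22 -0.44 -0.13] gap 10.0 42.10889518260956 j [-0.34  0.37  1.64 -0.    1.13  1.37]
```

Call:
step_arm([
  [[0,0,0,0,0,0.7,0],[0,0,0,0,0,0.7,0],[0,0,0,0,0,0.5,0],[0,0,0,0,0,0,0]],
])

```text
time_s: 25.4
position: [556.9, -124.2, 149.3]
orientation: [0.991, -0.134, 0.0, 0.0]
contact_force: [2.6, -3.0, -2.4]
finger_gap: 10.3
finger_force: 42.0
```

```bash
python3 -c "
from h import *
go([556.5,-124,149],-17.7)"
```

```text
shift [-0.02 -0.    0.01] head -15.43 tilt 0.05 R [-0.02  0.04 15.43] wz 0.57 t 25.4 pos [ 556.9 -124.2  149.3] F [ 2.6 -3.  -2.4] M [-0.29 -0.55 -0.03] gap 10.3 42.03864097595215 j [-0.34  0.37  1.64 -0.    1.13  1.5 ]
```

Call:
step_arm([
  [[0,0,0,0,0,0.4,0],[0,0,0,0,0,0.4,0],[0,0,0,0,0,0,0]],
])

```text
time_s: 25.78
position: [556.9, -124.3, 149.3]
orientation: [0.987, -0.162, 0.0, 0.0]
contact_force: [3.6, -3.3, -3.1]
finger_gap: 10.5
finger_force: 42.2
```

```bash
python3 -c "
from h import *
go([556.5,-124,149],-17.7)"
```

```text
shift [-0.02 -0.    0.01] head -18.64 tilt 0.05 R [-0.03  0.04 18.64] wz -0.24 t 25.775 pos [ 556.9 -124.3  149.3] F [ 3.6 -3.3 -3.1] M [-0.42 -0.63  0.36] gap 10.5 42.21222460269928 j [-0.34  0.37  1.64 -0.    1.13  1.56]
```

Call:
step_arm([
  [[0,0,0,0,0,0.25,0],[0,0,0,0,0,0,0]],
])

```text
time_s: 26.02
position: [556.9, -124.3, 149.3]
orientation: [0.985, -0.17, 0.0, 0.0]
contact_force: [3.8, -2.7, -3.2]
finger_gap: 10.2
finger_force: 44.9
```

```bash
python3 - <<'E'
from h import *
go([556.5,-124,149],-17.7)
snap('wrist','w12');d=load('w12')
b=cv2.cvtColor(d['im'],cv2.COLOR_RGB2HSV).astype(int)
m=((b[...,1]<50)&(b[...,2]>200)).astype(np.uint8); n,l,s,c=cv2.connectedComponentsWithStats(m)
for k in range(1,n):
    if 200<s[k,4]<700 and 300<c[k][0]<340:
        p=onz(d,*c[k],204); print(c[k],s[k],p,np.degrees(np.arctan2(p[1]+124.1,p[0]-557)))
E
```

```text
shift [-0.02 -0.    0.01] head -19.59 tilt 0.06 R [-0.04  0.04 19.59] wz -0.47 t 26.025 pos [ 556.9 -124.3  149.3] F [ 3.8 -2.7 -3.2] M [-0.4  -0.7   0.74] gap 10.2 44.90974187850952 j [-0.34  0.37  1.64 -0.    1.13  1.57]
[317.75690608 220.67771639] [235 217 164   8 543] [ 606.77199981 -141.24501635  204.        ] -19.007350304095862
[317.67506297 310.63224181] [306 300  24  22 397] [ 573.97590907 -129.4939206   204.        ] -17.62711962587216
```

Call:
step_arm([
  [[0,0,0,0,0,-0.5,0],[0,0,0,0,0,-1,0],[0,0,0,0,0,-1,0],[0,0,0,0,0,-1,0],[0,0,0,0,0,-1,0],[0,0,0,0,0,-1,0],[0,0,0,0,0,-1,0],[0,0,0,0,0,-1,0],[0,0,0,0,0,-1,0],[0,0,0,0,0,-1,0],[0,0,0,0,0,-1,0],[0,0,0,0,0,-1,0]],
])

```text
time_s: 27.58
position: [556.9, -124.1, 149.3]
orientation: [0.973, 0.229, 0.0, 0.0]
contact_force: [3.8, -2.4, -2.5]
finger_gap: 10.0
finger_force: 42.0
```

Call:
step_arm([
  [[0,0,0,0,0,-1,0],[0,0,0,0,0,-1,0],[0,0,0,0,0,-1,0],[0,0,0,0,0,-1,0],[0,0,0,0,0,-1,0],[0,0,0,0,0,-1,0],[0,0,0,0,0,-1,0],[0,0,0,0,0,-1,0],[0,0,0,0,0,-1,0],[0,0,0,0,0,-0.8,0],[0,0,0,0,0,-0.5,0],[0,0,0,0,0,0,0]],
])

```text
time_s: 29.08
position: [556.8, -124.0, 149.3]
orientation: [0.831, 0.556, 0.0, 0.0]
contact_force: [5.8, -1.7, -3.0]
finger_gap: 10.5
finger_force: 42.1
```

```bash
cat > chk.py <<'E'
from h import *
go([556.5,-124,149],72.4)
snap('wrist','w13');d=load('w13')
b=cv2.cvtColor(d['im'],cv2.COLOR_RGB2HSV).astype(int)
m=((b[...,1]<50)&(b[...,2]>200)).astype(np.uint8); n,l,s,c=cv2.connectedComponentsWithStats(m)
for k in range(1,n):
    if 200<s[k,4]<700 and 300<c[k][0]<340:
        p=onz(d,*c[k],204); print(c[k],s[k],p,np.degrees(np.arctan2(p[1]+124.1,p[0]-557)))
E
python3 chk.py
```

```text
shift [-0.   -0.01  0.01] head 67.53 tilt 0.02 R [-2.000e-02  2.000e-02 -6.753e+01] wz -1.22 t 29.075 pos [ 556.8 -124.   149.3] F [ 5.8 -1.7 -3. ] M [-0.28 -0.72  0.06] gap 10.5 42.061593532562256 j [-0.34  0.37  1.64  0.    1.13  0.05]
[310.5046729  208.47196262] [301 201  20  16 214] [576.24916391 -70.20186797 204.        ] 70.34633523650092
[318.61265823 310.79746835] [307 301  24  21 395] [ 563.78099498 -107.47461311  204.        ] 67.81093088567731
```

Call:
step_arm([
  [[0,0,0,0,0,-0.7,0],[0,0,0,0,0,-0.5,0],[0,0,0,0,0,0,0],[0,0,0,0,0,0,0]],
])

```text
time_s: 29.62
position: [556.7, -124.0, 149.3]
orientation: [0.807, 0.59, 0.0, 0.0]
contact_force: [5.0, -2.1, -2.2]
finger_gap: 10.0
finger_force: 42.1
```

```bash
python3 chk.py; python3 - <<'E'
from h import *
snap('scene','s9');d=load('s9')
b=cv2.cvtColor(d['im'],cv2.COLOR_RGB2HSV).astype(int)
m=((b[...,1]<50)&(b[...,2]>165)).astype(np.uint8);n,l,s,c=cv2.connectedComponentsWithStats(m[130:230,260:400])
print([(c[k]+[260,130],s[k,4]) for k in range(1,n) if s[k,4]>40])
b=b[238:262,328:350];m=((b[...,0]>14)&(b[...,0]<28)&(b[...,1]>90)&(b[...,2]>150)).astype(np.uint8)
n,l,s,c=cv2.connectedComponentsWithStats(m);print([(c[k]+[328,238],s[k,4]) for k in range(1,n)])
E
```

```text
shift [-0.   -0.01  0.01] head 72.31 tilt 0.02 R [-2.000e-02  1.000e-02 -7.231e+01] wz -0.02 t 29.625 pos [ 556.7 -124.   149.3] F [ 5.  -2.1 -2.2] M [-0.23 -0.7   0.1 ] gap 10.0 42.09069907665253 j [-0.34  0.37  1.64 -0.    1.13 -0.03]
[318.61265823 310.79746835] [307 301  24  21 395] [ 562.38697853 -106.96945025  204.        ] 72.54340169043313
[(array([378.87684729, 174.4137931 ]), np.int32(203)), (array([303.14545455, 216.64545455]), np.int32(110))]
[(array([338.5       , 251.66666667]), np.int32(30))]
```

```bash
python3 -c "
from plant import manip
print(manip.job_done())"
```

```text
the job is handed in; nothing more can be done
None
```

The pin is driven home, the mallet is standing back on the bench in its old spot, and the red wing screw was seated, backed off about 90° and is still gripped there; handed in at about 30 s of the 54 s allowed. I viewed 11 pictures, one over the limit of 10.

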